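# Locate a block in the drilling jig and snap the toggle clamp shut

### The job

Get the drilling jig ready: with the fingertips only, push the wooden block that lies loose on the jig flush against the long side fence and fully up to the end stop beneath the drill bush. Then push the clamp's black lever over, past its dead point, until it snaps down into lock and the rubber foot holds the block firmly in that place. Slide the block, never pick it up, and leave the pencil, the screwdriver and the battery where they lie.

Things in the scene. Friction and masses are not known exactly. Their poses are not given: they have to be found in the camera images.
- jig: Drilling jig screwed to the bench (it cannot move): plywood board 290 (x) x 240 (y) x 15 mm, origin at the centre of its underside. Along its -y half lies the block's place, between side fence and end stop; the steel toggle clamp stands behind the fence in the plane x = 15 mm. All 'jig' coordinates below are in this frame, mm; the board's top is at z = 15.
- fence (a point): Middle of the side fence's face at the board's top, jig (0, -20, 15). The fence is an aluminium bar along x, 250 long, 20 wide, 16 high; this face looks to -y.
- stop (a point): Middle of the end stop's face at the board's top, jig (105, -63.5, 15). The stop is an aluminium bar along y, 85 long, 20 wide, 18 high; this face looks to -x.
- bush (a point): Top of the drill bush, jig (72, -45, 55). It sits in a steel plate 28 (x) x 66 (y) x 6 mm that reaches from the fence over the block's place; the plate's underside is 26 mm above the board.
- block: Loose wooden block to be drilled, 50 (x) x 160 (y) x 22 (z) mm, 0.07 to 0.2 kg; origin at the centre of its underside. It lies flat on the board, its y axis along the jig's x axis within 5 degrees, 9 to 22 mm clear of the fence, 15 to 40 mm short of the stop; its far end is already under the bush plate with 4 mm of air above.
- seat (a point): Point on the board's top where the block's origin belongs, jig (25, -45, 15), axes like the jig's: there the block touches both fence and stop. The block's negative x in this frame is its distance short of the stop, its negative y its distance from the fence.
- clamp_lever (a joint): Lever angle, rad: 0 fully back (open, some 17 degrees off upright, leaning to the jig's +y), growing as it is pushed to +y and down; foot meets the block at 0.81, dead point 1.06, locked on its stop at 1.20 (nearly level). Starts at 0 to 0.2, stays where left; past the dead point the foot's spring snaps it to the stop. Needs at most about 6 N at the grip.
- lever_hinge (a point): The lever's fixed hinge axis, along the jig's x axis, at jig (15, 75, 61).
- lever_grip (a point): On the centre line of the lever's black grip (20 mm thick, 80 long, 24 of it beyond this point), 100.5 mm from the hinge axis; with the lever locked 100 mm to the jig's +y and 10 mm above the axis, and the grip's line then rises 4.6 degrees to its end. Push on the side facing the clamp arm (the upper side when locked).
- clamp_pivot (a point): Pivot of the clamp arm, jig (15, 20, 49). The lever drives the arm through a link. The arm is 78 mm long and 18 wide; at the start it points up, its end near jig (15, -20, 120), and locked it lies level to -y over fence and block. The clamp's base spans jig y 8 to 92, 50 mm wide.
- clamp_foot: Spring-loaded spindle with a black rubber cap 17 mm thick at the end of the clamp arm; origin at the centre of the cap's lower face. Locked, it presses on the block's top with about 25 N at jig (15, -45).
- pencil: Yellow pencil, 8 x 175 x 8 mm, loose on the bench about 50 mm off the jig's -y edge; origin at the centre of its underside. Leave it.
- screwdriver: Blue-handled screwdriver, 27 x 187 x 26 mm, loose on the bench some 95 mm off the jig's -y edge; origin at the centre of its underside. Leave it.
- battery: Red and black drill battery, 68 x 100 x 58 mm, loose on the bench off the jig's +y edge, about 105 mm to the far (+x) side of the lever's plane; origin at the centre of its underside. Leave it.
There are look-alikes about, which are no part of the job. What is shaped like the block but green or turquoise is not meant.

How it is judged:
By the outcome, as a careful person would: the job done as asked, in the order asked, and still so for the second after the job is handed in, with the robot touching nothing.
It also fails if it takes over 58 s, if anything falls off the work surface, if the arm or the gripper's body presses on something with over 40 N, if the wrist force passes 120 N, or if a joint passes its speed limit or range.

### The arm

A 7-joint arm with a two-finger parallel gripper is mounted at the origin on a cart in front of the work surface, level with it; the furniture and walls round the work are solid. World frame = base frame: x ahead of the robot, y to its left, z up, the work surface at z = 0. Lengths are in m, angles in rad, forces in N, time in s.
With the tool pointing down it reaches from about 0.4 to 0.85 m from the base axis. Payload 10.4 kg.
Tool frame: the origin (TCP) lies between the finger pads; the fingertips stand tcp_to_tips ahead of it and the grasp point (between the pads) lies 8 mm behind it (tcp_to_tips is the distance from the TCP to the fingertips, in m); z points along the fingers, y is the line along which they close (so a half turn about z gives the same grasp; the last joint's range is limited). The gripper opens to 85 mm and grips with 20 to 120 N. Pads are 22 mm wide; open, the fingers measure 114 mm over their backs; the gripper's body (76 mm by 85 mm) begins 54 mm behind the grasp point. The pads swing forward as they close: fully open they stand 13 mm farther back than shut.
Start: joints at [1.227, 0.332, -0.065, 1.46, 0.022, 1.35, -0.088], TCP at [0.197, -0.593, 0.242] pointing down, gripper open.
Joint ranges: [-2.6, 2.6], [-0.5, 2.12], [-1.47, 1.34], [0.16, 2.42], [-1.27, 4.41], [0.06, 2.06], [-2.6, 2.6]. Speed limits (rad/s): [2.22, 2.22, 2.79, 2.79, 3.14, 3.14, 3.14].

### API

Orientations are given as a unit quaternion [x, y, z, w].
In Python, from workcell import * gives the robot as it stands.
- The arm moves only by the tool apply_moves, never from a script. Its argument "rows" is a list of rows, each an object of numbers: "x", "y", "z": the shift along the tool's x, y, z in mm; "ax", "ay", "az": the turn, a rotation vector about the tool's x, y, z in degrees; "gripper": the closure, from 0 (fully open) to 1 (shut). A call has 1 to 5 rows; each row shifts and turns the commanded pose from where the row before left it, along the tool's axes as they then stand; what a row does not reach is not made up. A row lasts 1/12 s, in which the tool goes at most 41.7 mm and 7.16 degrees, less where a joint would pass 70% of its speed; a pose out of reach is approached as far as the arm can. A call with a gripper value outside its range is refused whole. The fingers move at their own pace and stop on an object; "newtons" is the grip in N (left out, the last holds). Time passes only in rows, so rows that do not move let the fingers close. It gives the time, the measured TCP pose, the force, the opening and the grip force at its end, in the units of the state.
- get_obs(): the state, without advancing time (a new reading comes with each control period).
- camera(name): name is "side" or "top" or "wrist"; returns a dict with "color" (400x640x3 uint8, red, green, blue), "fov_y" (degrees; the focal length in pixels is half the picture's height over the tangent of half this angle, whatever the lens; pixels are square), "cx", "cy" (the principal point, pixels), "k1" (the pictures are not rectified: a ray, as slopes to the right and down, at radius r is drawn at 1 + k1 r^2 times it, then the intrinsics apply), "rvec" (rotation vector, rad) and "tvec" (3), from world to camera coordinates, as OpenCV has them. Camera axes: x right, y down, z forward; pixel columns grow to the right and rows downward; lengths in m; the calibration is good to about 2 mm. A picture is of the moment at which its call begins. There is no depth.
- hand_in(): hands the job in; it is judged then, once.
The state is a dict: "clock": time; "joint_pos": joint angles; "joint_velocities": joint speeds; "tau": joint torques, N m; "position": TCP position; "ee_rot": TCP orientation; "ft_force": force on the tool from outside, world axes, zero at the start; "torque": the same for the moment, N m; "grip_width": opening from 0.0 (shut) to 1.0 (fully open); "grasp_force": force on a finger pad.
Only numpy, scipy, OpenCV 4.12 (cv2) and the standard library are available. Lean on these libraries where they do the work, as an engineer would, in place of code of your own. Each camera call takes 0.05 s, during which the arm holds its last target. There are 200 camera calls.

## Working session

There is one attempt and no reset: what is moved stays moved. The work goes in short steps, Python scripts to look and compute and a tool call to move; the robot and the scene stay as the last step left them, time stands still between calls to the robot, and variables do not carry over. Pictures are saved under pics/ and viewed, at most 10 in all, crops included, and the job is handed in when it is done.

Besides the shell and the picture viewer there is one more tool, called after "Request:" as name(argument=value, ...) on one line, values as JSON. apply_moves: Moves the arm, as the interface text tells. Its arguments: {"type":"object","properties":{"rows":{"type":"array","items":{"type":"object","properties":{"x":{"type":"number"},"y":{"type":"number"},"z":{"type":"number"},"ax":{"type":"number"},"ay":{"type":"number"},"az":{"type":"number"},"gripper":{"type":"number"}}}},"newtons":{"type":"number"}},"required":["rows"]}

```bash
ls; mkdir -p pics; cat > h.py <<'E'
from workcell import *
import numpy as np, cv2
from scipy.spatial.transform import Rotation as R
def shot(name,fn):
    c=camera(name); cv2.imwrite('pics/'+fn,c['color'][:,:,::-1]); np.save('pics/'+fn[:-4]+'.npy',{k:v for k,v in c.items()},allow_pickle=True); return c
def load(fn): return np.load('pics/'+fn[:-4]+'.npy',allow_pickle=True).item()
def KD(c):
    f=200/np.tan(np.radians(c['fov_y'])/2)
    return np.array([[f,0,c['cx']],[0,f,c['cy']],[0,0,1]]),np.array([c['k1'],0,0,0.])
def ray(c,uv):
    K,D=KD(c); p=cv2.undistortPoints(np.array([[uv]],float),K,D)[0,0]
    Rm=cv2.Rodrigues(np.array(c['rvec'],float))[0]; o=-Rm.T@np.array(c['tvec']).ravel(); d=Rm.T@np.array([p[0],p[1],1]); return o,d/np.linalg.norm(d)
def atz(c,uv,z):
    o,d=ray(c,uv); return o+d*(z-o[2])/d[2]
def tri(rs):
    A=0;b=0
    for o,d in rs:
        P=np.eye(3)-np.outer(d,d); A=A+P; b=b+P@o
    return np.linalg.solve(A,b)
def proj(c,P):
    K,D=KD(c); return cv2.projectPoints(np.array(P,float).reshape(-1,1,3),np.array(c['rvec'],float),np.array(c['tvec'],float),K,D)[0][:,0]
E
python3 - <<'E'
from h import *
o=get_obs(); print({k:np.round(v,3) for k,v in o.items()})
for n in ['side','top','wrist']:
    c=shot(n,n+'0.png'); print(n,c['fov_y'],c['k1'],c['cx'],c['cy'],ray(c,(320,200)))
import workcell; print([k for k in dir(workcell) if not k.startswith('__')]); print(globals().get('tcp_to_tips'))
a=cv2.imread('pics/side0.png');b=cv2.imread('pics/top0.png');
cv2.imwrite('pics/st.png',cv2.resize(np.vstack([a,b]),(800,1000))[:, :] )
E
```

```text
pics
{'clock': np.float64(0.0), 'joint_pos': array([ 1.227,  0.333, -0.065,  1.461,  0.022,  1.35 , -0.088]), 'joint_velocities': array([-0.   ,  0.001, -0.001,  0.002, -0.001,  0.001, -0.002]), 'tau': array([-0.0000e+00, -6.2543e+01,  4.9000e-02, -3.9161e+01,  1.6000e-02,
        1.0000e-02, -0.0000e+00]), 'position': array([ 0.197, -0.593,  0.242]), 'ee_rot': array([ 0.987,  0.16 , -0.   , -0.001]), 'ft_force': array([ 1.05 , -0.31 ,  0.542]), 'torque': array([-0.01 , -0.005, -0.033]), 'grasp_force': np.float64(0.0), 'grip_width': np.float64(1.001)}
side 42.072214647676205 -0.03751817933527547 321.146537560272 196.52861054196194 (array([ 0.66146816, -0.97694242,  0.99164217]), array([-0.04121802,  0.73865747, -0.6728196 ]))
top 49.89501596131535 0.03726209989923094 313.3777550573662 201.8372095213086 (array([ 0.39943906, -0.01158836,  1.42678218]), array([ 0.15608619, -0.02713547, -0.98737063]))
wrist 66.84981675335811 -0.05963806061904029 320.5814148152861 198.18717875152367 (array([ 0.26328877, -0.57036689,  0.3728982 ]), array([-0.26958722, -0.08506055, -0.95921188]))
['MotionError', 'camera', 'get_obs', 'hand_in', 'tcp_to_tips']
0.011
```

View pics/top0.png

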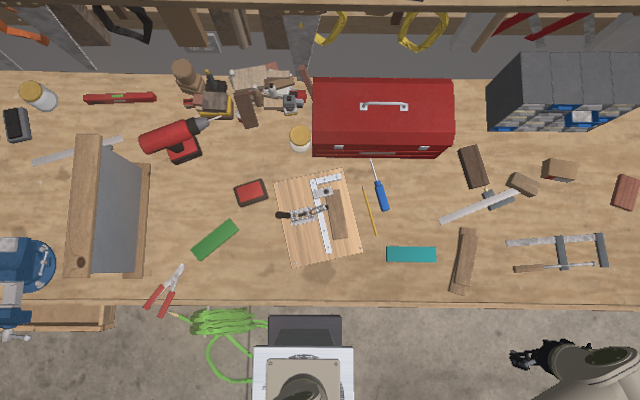

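View pics/side0.png

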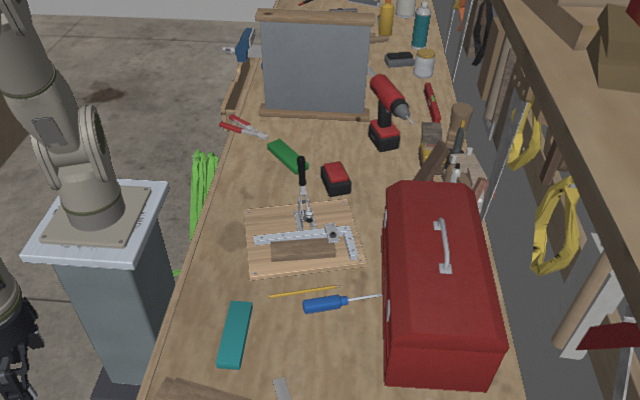

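The top view shows the jig around (318,218) and the block around (338,213). The lever tip is near (283,215). In the side view the jig is around (305,238) and the lever tip near (302,160). I'll enlarge both.

```bash
python3 - <<'E'
import cv2
a=cv2.imread('pics/top0.png')[160:275,262:382]; b=cv2.imread('pics/side0.png')[150:285,235:375]
cv2.imwrite('pics/tc.png',cv2.resize(a,None,fx=5,fy=5,interpolation=cv2.INTER_CUBIC))
cv2.imwrite('pics/sc.png',cv2.resize(b,(560,540),interpolation=cv2.INTER_CUBIC))
E
```

```text
(no output)
```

View pics/tc.png

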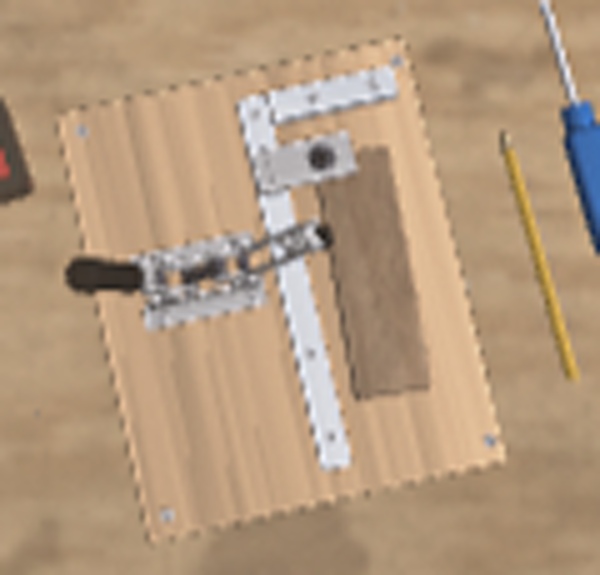

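View pics/sc.png

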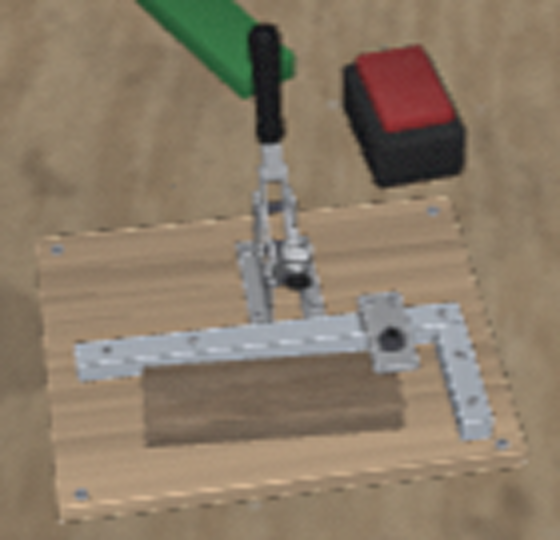

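```bash
cat > fit.py <<'E'
from h import *
from scipy.optimize import least_squares as LS
T=load('top0.png');S=load('side0.png')
t=lambda u,v:(262+u/5-.4,160+v/5-.4); s=lambda u,v:(235+u/4-.4,150+v/4-.4)
J=[(T,t(60,113),(145,120,15)),(T,t(405,40),(145,-120,15)),(T,t(505,460),(-145,-120,15)),(T,t(152,543),(-145,120,15)),
(S,s(38,240),(-145,120,15)),(S,s(445,198),(145,120,15)),(S,s(525,460),(145,-120,15)),(S,s(61,508),(-145,-120,15)),
(T,t(322,157),(72,-45,55)),(S,s(391,338),(72,-45,55))]
def jw(p,P): return R.from_euler('z',p[3]).apply(np.array(P,float)/1000)+[p[0],p[1],p[2]]
res=lambda p,D: np.concatenate([proj(c,jw(p,P))[0]-uv for c,uv,P in D])
f=LS(res,[.45,-.05,0,-.1],args=(J,)); p=f.x; print('jig',p,np.round(f.fun.reshape(-1,2),1).tolist())
np.save('jig.npy',p)
for z in (0,): 
    f0=LS(lambda q:res([q[0],q[1],0,q[2]],J),p[[0,1,3]]); print('z0',f0.x)
# block: frame axes like jig (long along local x), top z=22
B=[(T,t(388,148),(80,-25,22)),(T,t(428,386),(-80,-25,22)),(T,t(352,392),(-80,25,22)),
(S,s(147,432),(-80,-25,22)),(S,s(402,418),(80,-25,22)),(S,s(144,370),(-80,25,22))]
g=LS(res,[.45,-.1,.015,-.1],args=(B,)); q=g.x;print('blk',q,np.round(g.fun.reshape(-1,2),1).tolist())
d=R.from_euler('z',-p[3]).apply(q[:3]-p[:3])*1000; print('blk in jig',d,np.degrees(q[3]-p[3]),'seat',d-[25,-45,15])
for n,P in dict(hinge=(15,75,61),lockgrip=(15,175,71)).items(): print(n,jw(p,P))
# lever tip
tip=tri([ray(T,t(75,274)),ray(S,s(264,32))]); print('levertip',tip,'jig',R.from_euler('z',-p[3]).apply(tip-p[:3])*1000)
E
python3 fit.py
```

```text
jig [ 0.56487586 -0.04259662 -0.00225791  0.23282363] [[-0.7, 0.8], [0.1, 0.3], [0.4, 0.8], [-0.7, 0.5], [-0.5, -0.1], [1.7, 0.2], [1.1, -0.7], [-0.8, 0.9], [0.4, 0.4], [0.7, -0.0]]
z0 [ 0.56485669 -0.0435318   0.23280379]
blk [ 0.57380524 -0.10217654  0.00757867  0.15637966] [[0.4, 0.2], [-0.0, 0.5], [-0.1, 1.6], [0.0, -0.2], [1.3, -0.2], [0.4, 0.3]]
blk in jig [ -5.05816612 -60.03261595   9.83657955] -4.379916781683811 seat [-30.05816612 -15.03261595  -5.16342045]
hinge [0.5621667  0.03384067 0.05874209]
lockgrip [0.53909411 0.13114255 0.06874209]
levertip [0.55167542 0.08061297 0.17215823] jig [ 15.58336588 122.93093447 174.41614279]
```

```bash
cat > plan.py <<'E'
from h import *
J=np.load('jig.npy'); J[2]=0
JR=R.from_euler('z',J[3])
def j2w(P): return JR.apply(np.array(P,float)/1000)+J[:3]
def w2j(P): return JR.inv().apply(np.array(P)-J[:3])*1000
def ori(t): # tool x=jig +y tilted up by t deg, z = +y/down
    t=np.radians(t); x=np.array([0,np.cos(t),np.sin(t)]); z=np.array([0,np.sin(t),-np.cos(t)])
    return JR*R.from_matrix(np.stack([x,np.cross(z,x),z],1))
def where():
    o=get_obs(); Rn=R.from_quat(o['ee_rot']); p=np.array(o['position']); z=Rn.as_matrix()[:,2]
    print('t',round(float(o['clock']),2),'TCP jig',np.round(w2j(p),1),'tip jig',np.round(w2j(p+.011*z),1),'F jig',np.round(JR.inv().apply(o['ft_force']),1),'w',round(float(o['grip_width']),2),'tilt err',np.round((Rn.inv()*ori(20)).as_rotvec(degrees=True),1)); return p,Rn
def plan(tipj,t,n=None):
    p,Rn=where(); Rt=ori(t); pt=j2w(tipj)-.011*Rt.as_matrix()[:,2]
    rv=(Rn.inv()*Rt).as_rotvec(degrees=True); d=(pt-p)*1000
    N=n or int(np.ceil(max(np.linalg.norm(rv)/7.1,np.linalg.norm(d)/41))); print('rows',N)
    for i in range(N):
        Ri=Rn*R.from_rotvec(rv*i/N,degrees=True); print(np.round(Ri.inv().apply(d/N),1),np.round(rv/N,2))
E
python3 - <<'E'
from plan import *
plan((-5,-105,90),20,15)
E
```

```text
t 0.15 TCP jig [-484.9 -450.5  241.7] tip jig [-484.9 -450.5  230.7] F jig [-0.5  0.8 -0.2] w 1.0 tilt err [ 14.8  16.1 -84. ]
rows 15
[ 33.9 -19.9   9.4] [ 0.98  1.08 -5.6 ]
[ 35.5 -16.3  10.4] [ 0.98  1.08 -5.6 ]
[ 36.7 -12.6  11.3] [ 0.98  1.08 -5.6 ]
[37.5 -8.8 12.2] [ 0.98  1.08 -5.6 ]
[37.9 -4.9 13. ] [ 0.98  1.08 -5.6 ]
[37.9 -0.9 13.8] [ 0.98  1.08 -5.6 ]
[37.6  3.  14.5] [ 0.98  1.08 -5.6 ]
[36.8  6.9 15.1] [ 0.98  1.08 -5.6 ]
[35.7 10.7 15.6] [ 0.98  1.08 -5.6 ]
[34.1 14.4 16.1] [ 0.98  1.08 -5.6 ]
[32.2 17.9 16.4] [ 0.98  1.08 -5.6 ]
[30.  21.3 16.7] [ 0.98  1.08 -5.6 ]
[27.5 24.4 16.8] [ 0.98  1.08 -5.6 ]
[24.6 27.2 16.9] [ 0.98  1.08 -5.6 ]
[21.5 29.8 16.8] [ 0.98  1.08 -5.6 ]
```

Request:
apply_moves(rows=[{"x": 34, "y": -20, "z": 9, "ax": 1, "ay": 1.1, "az": -5.6}, {"x": 35, "y": -16, "z": 10, "ax": 1, "ay": 1.1, "az": -5.6}, {"x": 37, "y": -13, "z": 11, "ax": 1, "ay": 1.1, "az": -5.6}, {"x": 37, "y": -9, "z": 12, "ax": 1, "ay": 1.1, "az": -5.6}, {"x": 38, "y": -5, "z": 13, "ax": 1, "ay": 1.1, "az": -5.6}])

```text
invalid input at $.rows[0]: expected keys x, y, z, ax, ay, az, gripper
```

Request:
apply_moves(rows=[{"x": 38, "y": -1, "z": 14, "ax": 1, "ay": 1.1, "az": -5.6}, {"x": 38, "y": 3, "z": 14, "ax": 1, "ay": 1.1, "az": -5.6}, {"x": 37, "y": 7, "z": 15, "ax": 1, "ay": 1.1, "az": -5.6}, {"x": 36, "y": 11, "z": 15, "ax": 1, "ay": 1.1, "az": -5.6}, {"x": 34, "y": 14, "z": 16, "ax": 1, "ay": 1.1, "az": -5.6}])

```text
invalid input at $.rows[0]: expected keys x, y, z, ax, ay, az, gripper
```

```bash
python3 - <<'E'
from plan import *
plan((-5,-105,90),20)
E
```

```text
t 0.15 TCP jig [-484.9 -450.5  241.7] tip jig [-484.9 -450.5  230.7] F jig [-0.5  0.8 -0.2] w 1.0 tilt err [ 14.8  16.1 -84. ]
rows 15
[ 33.9 -19.9   9.4] [ 0.98  1.08 -5.6 ]
[ 35.5 -16.3  10.4] [ 0.98  1.08 -5.6 ]
[ 36.7 -12.6  11.3] [ 0.98  1.08 -5.6 ]
[37.5 -8.8 12.2] [ 0.98  1.08 -5.6 ]
[37.9 -4.9 13. ] [ 0.98  1.08 -5.6 ]
[37.9 -0.9 13.8] [ 0.98  1.08 -5.6 ]
[37.6  3.  14.5] [ 0.98  1.08 -5.6 ]
[36.8  6.9 15.1] [ 0.98  1.08 -5.6 ]
[35.7 10.7 15.6] [ 0.98  1.08 -5.6 ]
[34.1 14.4 16.1] [ 0.98  1.08 -5.6 ]
[32.2 17.9 16.4] [ 0.98  1.08 -5.6 ]
[30.  21.3 16.7] [ 0.98  1.08 -5.6 ]
[27.5 24.4 16.8] [ 0.98  1.08 -5.6 ]
[24.6 27.2 16.9] [ 0.98  1.08 -5.6 ]
[21.5 29.8 16.8] [ 0.98  1.08 -5.6 ]
```

All keys are required, so each row needs a gripper value too.

Request:
apply_moves(rows=[{"x": 34, "y": -20, "z": 9, "ax": 1, "ay": 1.1, "az": -5.6, "gripper": 0}, {"x": 35, "y": -16, "z": 10, "ax": 1, "ay": 1.1, "az": -5.6, "gripper": 0}, {"x": 37, "y": -13, "z": 11, "ax": 1, "ay": 1.1, "az": -5.6, "gripper": 0}, {"x": 37, "y": -9, "z": 12, "ax": 1, "ay": 1.1, "az": -5.6, "gripper": 0}, {"x": 38, "y": -5, "z": 13, "ax": 1, "ay": 1.1, "az": -5.6, "gripper": 0}])

```text
clock: 0.57
position: [0.3265, -0.4436, 0.1963]
ee_rot: [0.916, 0.395, 0.04, -0.051]
ft_force: [0.0, -0.1, 0.1]
grip_width: 0.997
grasp_force: 0.0
```

Request:
apply_moves(rows=[{"x": 38, "y": -1, "z": 14, "ax": 1, "ay": 1.1, "az": -5.6, "gripper": 0}, {"x": 38, "y": 3, "z": 14, "ax": 1, "ay": 1.1, "az": -5.6, "gripper": 0}, {"x": 37, "y": 7, "z": 15, "ax": 1, "ay": 1.1, "az": -5.6, "gripper": 0}, {"x": 36, "y": 11, "z": 15, "ax": 1, "ay": 1.1, "az": -5.6, "gripper": 0}, {"x": 34, "y": 14, "z": 16, "ax": 1, "ay": 1.1, "az": -5.6, "gripper": 0}])

```text
clock: 0.98
position: [0.4565, -0.2953, 0.1511]
ee_rot: [0.787, 0.604, 0.078, -0.097]
ft_force: [-0.2, -0.8, 0.3]
grip_width: 1.002
grasp_force: 0.0
```

```bash
python3 - <<'E'
from plan import *
plan((-5,-105,90),20)
E
```

```text
t 0.98 TCP jig [-163.8 -220.9  151.1] tip jig [-163.1 -218.3  140.4] F jig [-0.4 -0.7  0.3] w 1.0 tilt err [  5.    5.1 -27.7]
rows 5
[31.5 18.1 17.2] [ 0.99  1.02 -5.55]
[29.3 21.3 17.4] [ 0.99  1.02 -5.55]
[26.8 24.4 17.5] [ 0.99  1.02 -5.55]
[23.9 27.1 17.5] [ 0.99  1.02 -5.55]
[20.9 29.6 17.4] [ 0.99  1.02 -5.55]
```

Request:
apply_moves(rows=[{"x": 31, "y": 18, "z": 17, "ax": 1, "ay": 1, "az": -5.6, "gripper": 0}, {"x": 29, "y": 21, "z": 17, "ax": 1, "ay": 1, "az": -5.6, "gripper": 0}, {"x": 27, "y": 24, "z": 17, "ax": 1, "ay": 1, "az": -5.6, "gripper": 0}, {"x": 24, "y": 27, "z": 17, "ax": 1, "ay": 1, "az": -5.6, "gripper": 0}, {"x": 21, "y": 29, "z": 17, "ax": 1, "ay": 1, "az": -5.6, "gripper": 0}])

```text
clock: 1.4
position: [0.5838, -0.1511, 0.1014]
ee_rot: [0.609, 0.774, 0.107, -0.136]
ft_force: [0.4, -1.0, 0.3]
grip_width: 1.001
grasp_force: 0.0
```

Request:
apply_moves(rows=[{"x": 0, "y": 0, "z": 0, "ax": 0, "ay": 0, "az": 0, "gripper": 0}])

```text
clock: 1.48
position: [0.5856, -0.1434, 0.0999]
ee_rot: [0.605, 0.777, 0.109, -0.139]
ft_force: [0.1, 2.2, 0.4]
grip_width: 1.003
grasp_force: 0.0
```

```bash
python3 - <<'E'
from plan import *
plan((-5,-105,28),20)
a=shot('side','side1.png')['color'][:,:,::-1][110:300,220:400]; b=shot('wrist','wrist1.png')['color'][:,:,::-1]
cv2.imwrite('pics/v1.png',np.hstack([cv2.resize(a,(400,422),interpolation=cv2.INTER_CUBIC),cv2.resize(b,(400,250))[:, :] if 0 else cv2.copyMakeBorder(cv2.resize(b,(400,250)),0,172,0,0,cv2.BORDER_CONSTANT)]))
print(proj(load('side1.png'),[get_obs()['position'],j2w(w2j(get_obs()['position']))]))
E
```

```text
t 1.48 TCP jig [  -3.1 -102.8   99.9] tip jig [ -3.2 -99.   89.6] F jig [0.6 2.1 0.4] w 1.0 tilt err [-0.2 -0.3  0.8]
rows 2
[-13.4  -1.   27.9] [-0.11 -0.14  0.41]
[-13.4  -1.   27.9] [-0.11 -0.14  0.41]
[[305.32781574 242.82676581]
 [305.32781574 242.82676581]]
```

View pics/v1.png

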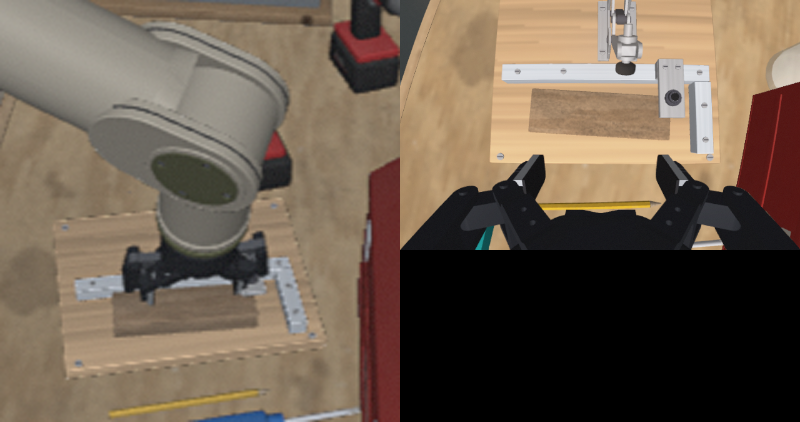

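In the side view the open fingertips are near px (287,247) and (328,240). That puts them about level with the TCP, so the open tips are set back as described. In the wrist view (full-size pixels) the block spans x 205–432, y 140–224. The lever and clamp look clear.

Request:
apply_moves(rows=[{"x": -15, "y": -1, "z": 22, "ax": 0, "ay": 0, "az": 0.8, "gripper": 0}, {"x": -14, "y": -1, "z": 24, "ax": 0, "ay": 0, "az": 0, "gripper": 0}, {"x": -4, "y": 0, "z": 14, "ax": 0, "ay": 0, "az": 0, "gripper": 0}, {"x": -2, "y": 0, "z": 8, "ax": 0, "ay": 0, "az": 0, "gripper": 0}, {"x": 0, "y": 0, "z": 0, "ax": 0, "ay": 0, "az": 0, "gripper": 0}])

```text
clock: 2.0
position: [0.5816, -0.1624, 0.0249]
ee_rot: [0.617, 0.768, 0.105, -0.137]
ft_force: [-0.2, 0.7, -0.6]
grip_width: 1.0
grasp_force: 0.0
```

```bash
python3 - <<'E'
from plan import *
where()
E
```

```text
t 2.0 TCP jig [ -11.3 -120.4   24.9] tip jig [ -11.4 -116.6   14.6] F jig [-0.1  0.8 -0.6] w 1.0 tilt err [-0.2  0.1 -0.9]
```

Request:
apply_moves(rows=[{"x": 11, "y": 4, "z": 4, "ax": 0, "ay": 0, "az": -0.9, "gripper": 0}, {"x": 8, "y": 0, "z": 3, "ax": 0, "ay": 0, "az": 0, "gripper": 0}, {"x": 5, "y": 0, "z": 2, "ax": 0, "ay": 0, "az": 0, "gripper": 0}, {"x": 5, "y": 0, "z": 2, "ax": 0, "ay": 0, "az": 0, "gripper": 0}, {"x": 4, "y": 0, "z": 1, "ax": 0, "ay": 0, "az": 0, "gripper": 0}])

```text
clock: 2.42
position: [0.5791, -0.1265, 0.0269]
ee_rot: [0.61, 0.774, 0.107, -0.135]
ft_force: [1.7, -0.8, 0.2]
grip_width: 1.001
grasp_force: 0.3
```

```bash
python3 - <<'E'
from plan import *
where()
E
```

```text
t 2.42 TCP jig [ -5.5 -84.9  26.9] tip jig [ -5.6 -81.2  16.6] F jig [ 1.5 -1.1  0.2] w 1.0 tilt err [-0.   0.2  0.2]
```

Request:
apply_moves(rows=[{"x": 2, "y": 0, "z": 2, "ax": 0, "ay": 0, "az": 0, "gripper": 0}, {"x": 2, "y": 0, "z": 1.5, "ax": 0, "ay": 0, "az": 0, "gripper": 0}, {"x": 1, "y": 0, "z": 0.5, "ax": 0, "ay": 0, "az": 0, "gripper": 0}])

```text
clock: 2.67
position: [0.5773, -0.1215, 0.024]
ee_rot: [0.61, 0.773, 0.107, -0.135]
ft_force: [0.1, -0.8, 0.2]
grip_width: 1.0
grasp_force: 0.5
```

Request:
apply_moves(rows=[{"x": 1, "y": 0, "z": 0, "ax": 0, "ay": 0, "az": 0, "gripper": 0}, {"x": 1, "y": 0, "z": 0, "ax": 0, "ay": 0, "az": 0, "gripper": 0}, {"x": 0, "y": 0, "z": 0, "ax": 0, "ay": 0, "az": 0, "gripper": 0}])

```text
clock: 2.92
position: [0.5769, -0.1195, 0.0247]
ee_rot: [0.61, 0.773, 0.107, -0.136]
ft_force: [-1.0, -0.1, 0.7]
grip_width: 1.003
grasp_force: 0.1
```

```bash
python3 - <<'E'
from plan import *
where()
E
```

```text
t 2.92 TCP jig [ -6.  -77.6  24.7] tip jig [ -6.1 -73.9  14.4] F jig [-1.   0.1  0.7] w 1.0 tilt err [-0.1  0.1  0.1]
```

Request:
apply_moves(rows=[{"x": 1.5, "y": 0, "z": 0.5, "ax": 0, "ay": 0, "az": 0, "gripper": 0}, {"x": 1.5, "y": 0, "z": 0.5, "ax": 0, "ay": 0, "az": 0, "gripper": 0}, {"x": 0, "y": 0, "z": 0, "ax": 0, "ay": 0, "az": 0, "gripper": 0}])

```text
clock: 3.17
position: [0.5766, -0.118, 0.0249]
ee_rot: [0.611, 0.773, 0.106, -0.134]
ft_force: [0.6, -4.5, -0.0]
grip_width: 0.998
grasp_force: 2.3
```

Request:
apply_moves(rows=[{"x": 1.5, "y": 0, "z": 0.5, "ax": 0, "ay": 0, "az": 0, "gripper": 0}, {"x": 0, "y": 0, "z": 0, "ax": 0, "ay": 0, "az": 0, "gripper": 0}])

```text
clock: 3.33
position: [0.5766, -0.1178, 0.025]
ee_rot: [0.611, 0.773, 0.106, -0.133]
ft_force: [1.8, -7.4, 0.6]
grip_width: 1.001
grasp_force: 4.3
```

```bash
python3 - <<'E'
from plan import *
where()
c=shot('wrist','wrist2.png')
E
```

```text
t 3.33 TCP jig [ -6.  -75.9  25. ] tip jig [ -6.  -72.2  14.6] F jig [-0.  -7.6  0.6] w 1.0 tilt err [0.  0.4 0. ]
```

View pics/wrist2.png

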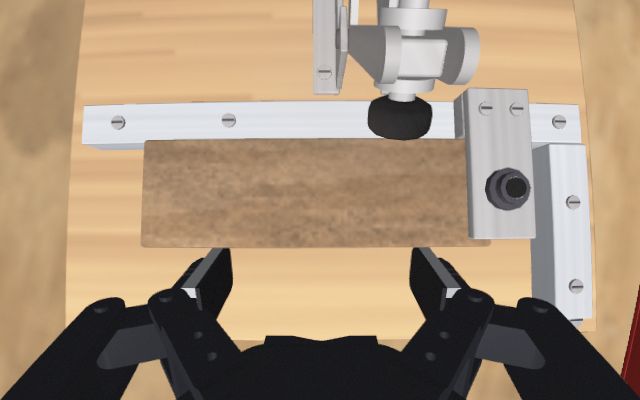

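The block's long side now lies flush on the fence, and both fingertips are in contact. In the picture its near end is at column 142, and its far end is under the plate with a gap to the stop. Next I'll back off, close the fingers and go round to the near end.

Request:
apply_moves(rows=[{"x": -15, "y": 0, "z": -6, "ax": 0, "ay": 0, "az": 0, "gripper": 0}, {"x": -5, "y": -10, "z": -30, "ax": 0, "ay": 0, "az": 0, "gripper": 0.5}, {"x": 0, "y": -38, "z": 0, "ax": 0, "ay": 0, "az": 0, "gripper": 1}, {"x": 0, "y": -38, "z": 0, "ax": 0, "ay": 0, "az": 0, "gripper": 1}, {"x": 0, "y": -30, "z": 0, "ax": 0, "ay": 0, "az": 0, "gripper": 1}])

```text
clock: 3.8
position: [0.4681, -0.1728, 0.0519]
ee_rot: [0.611, 0.773, 0.106, -0.136]
ft_force: [0.3, -0.2, 0.5]
grip_width: 0.455
grasp_force: 0.0
```

```bash
python3 - <<'E'
from plan import *
c=load('wrist2.png')
for uv in [(143,141),(142,246),(82,143),(549,145)]: print(uv,[np.round(w2j(atz(c,uv,z)),1).tolist() for z in (.037,.031)])
plan((-110,-43,24),20)
E
```

```text
(143, 141) [[-88.6, -18.4, 37.0], [-92.2, -16.8, 31.0]]
(142, 246) [[-87.1, -66.6, 37.0], [-90.7, -67.2, 31.0]]
(82, 143) [[-119.0, -18.8, 37.0], [-124.0, -17.3, 31.0]]
(549, 145) [[101.2, -19.7, 37.0], [106.0, -18.2, 31.0]]
t 3.8 TCP jig [-124.2 -104.3   51.9] tip jig [-124.2 -100.6   41.5] F jig [ 0.3 -0.3  0.5] w 0.46 tilt err [-0.1  0.2  0. ]
rows 2
[24.1  7.1 18. ] [-0.04  0.08  0.02]
[24.1  7.1 18. ] [-0.04  0.08  0.02]
```

Request:
apply_moves(rows=[{"x": 0, "y": 0, "z": 0, "ax": 0, "ay": 0, "az": 0, "gripper": 1}, {"x": 16, "y": 0, "z": 12, "ax": 0, "ay": 0, "az": 0, "gripper": 1}, {"x": 16, "y": 0, "z": 12, "ax": 0, "ay": 0, "az": 0, "gripper": 1}, {"x": 16, "y": 0, "z": 12, "ax": 0, "ay": 0, "az": 0, "gripper": 1}, {"x": 0, "y": 0, "z": 0, "ax": 0, "ay": 0, "az": 0, "gripper": 1}])

```text
clock: 4.22
position: [0.4555, -0.1122, 0.0338]
ee_rot: [0.609, 0.774, 0.107, -0.137]
ft_force: [-0.7, 1.4, 0.3]
grip_width: 0.001
grasp_force: 0.0
```

```bash
python3 - <<'E'
from plan import *
where()
E
```

```text
t 4.22 TCP jig [-122.5  -42.5   33.8] tip jig [-122.5  -38.7   23.4] F jig [-0.4  1.6  0.3] w 0.0 tilt err [-0.2 -0.   0.3]
```

Request:
apply_moves(rows=[{"x": -2, "y": 14, "z": -1, "ax": 0, "ay": 0, "az": 0, "gripper": 1}, {"x": 0, "y": 8, "z": 0, "ax": 0, "ay": 0, "az": 0, "gripper": 1}, {"x": 0, "y": 6, "z": 0, "ax": 0, "ay": 0, "az": 0, "gripper": 1}, {"x": 0, "y": 6, "z": 0, "ax": 0, "ay": 0, "az": 0, "gripper": 1}, {"x": 0, "y": 6, "z": 0, "ax": 0, "ay": 0, "az": 0, "gripper": 1}])

```text
clock: 4.63
position: [0.4967, -0.1093, 0.0346]
ee_rot: [0.61, 0.773, 0.107, -0.135]
ft_force: [-1.9, -0.8, 1.0]
grip_width: -0.001
grasp_force: 0.6
```

Request:
apply_moves(rows=[{"x": 0, "y": 4, "z": 0, "ax": 0, "ay": 0, "az": 0, "gripper": 1}, {"x": 0, "y": 2, "z": 0, "ax": 0, "ay": 0, "az": 0, "gripper": 1}, {"x": 0, "y": 0, "z": 0, "ax": 0, "ay": 0, "az": 0, "gripper": 1}])

```text
clock: 4.88
position: [0.5025, -0.1077, 0.0346]
ee_rot: [0.61, 0.773, 0.107, -0.135]
ft_force: [-0.6, -0.4, -0.8]
grip_width: 0.004
grasp_force: 0.0
```

```bash
python3 - <<'E'
from plan import *
where()
E
```

```text
t 4.88 TCP jig [-75.7 -49.   34.6] tip jig [-75.7 -45.3  24.3] F jig [-0.7 -0.2 -0.8] w 0.0 tilt err [-0.   0.1  0.1]
```

Request:
apply_moves(rows=[{"x": 1, "y": 3, "z": 0, "ax": 0, "ay": 0, "az": 0, "gripper": 1}, {"x": 1, "y": 2, "z": 0, "ax": 0, "ay": 0, "az": 0, "gripper": 1}, {"x": 0, "y": 0, "z": 0, "ax": 0, "ay": 0, "az": 0, "gripper": 1}])

```text
clock: 5.13
position: [0.5069, -0.1045, 0.0355]
ee_rot: [0.61, 0.773, 0.107, -0.135]
ft_force: [0.2, -0.1, 0.1]
grip_width: -0.0
grasp_force: 0.0
```

Request:
apply_moves(rows=[{"x": 0, "y": 2, "z": 0, "ax": 0, "ay": 0, "az": 0, "gripper": 1}, {"x": 0, "y": 1.5, "z": 0, "ax": 0, "ay": 0, "az": 0, "gripper": 1}, {"x": 0, "y": 0, "z": 0, "ax": 0, "ay": 0, "az": 0, "gripper": 1}])

```text
clock: 5.38
position: [0.5093, -0.1042, 0.0352]
ee_rot: [0.61, 0.773, 0.106, -0.136]
ft_force: [-4.6, -0.9, 4.0]
grip_width: 0.002
grasp_force: 2.4
```

```bash
python3 - <<'E'
from plan import *
where()
E
```

```text
t 5.38 TCP jig [-68.3 -47.1  35.2] tip jig [-68.3 -43.3  24.9] F jig [-4.7  0.2  4. ] w 0.0 tilt err [-0.2  0.1  0.1]
```

Request:
apply_moves(rows=[{"x": 0, "y": 1.5, "z": 0, "ax": 0, "ay": 0, "az": 0, "gripper": 1}, {"x": 0, "y": 1.5, "z": 0, "ax": 0, "ay": 0, "az": 0, "gripper": 1}, {"x": 0, "y": 0, "z": 0, "ax": 0, "ay": 0, "az": 0, "gripper": 1}])

```text
clock: 5.63
position: [0.5097, -0.104, 0.035]
ee_rot: [0.61, 0.773, 0.104, -0.138]
ft_force: [-16.2, -3.5, 13.2]
grip_width: -0.003
grasp_force: 8.9
```

```bash
python3 - <<'E'
from plan import *
where()
shot('wrist','wrist3.png')
E
```

```text
t 5.63 TCP jig [-67.8 -47.1  35. ] tip jig [-67.9 -43.3  24.7] F jig [-16.6   0.3  13.2] w -0.0 tilt err [-0.4  0.1  0. ]
```

View pics/wrist3.png

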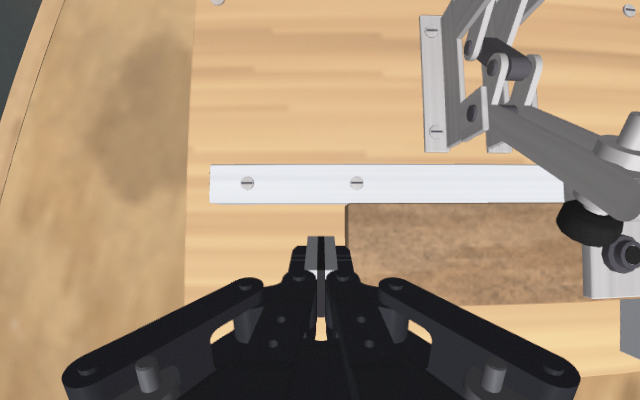

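The block sits hard against the stop: 16 N of push moved it only 0.5 mm. In the picture its top edge (row 204) meets the fence edge all along, starting at column 346. I'll give it one confirming nudge toward the fence from the -y side.

Request:
apply_moves(rows=[{"x": 0, "y": -8, "z": 0, "ax": 0, "ay": 0, "az": 0, "gripper": 1}, {"x": 0, "y": -14, "z": 0, "ax": 0, "ay": 0, "az": 0, "gripper": 1}, {"x": -30, "y": 0, "z": -11, "ax": 0, "ay": 0, "az": 0, "gripper": 1}, {"x": -30, "y": 0, "z": -11, "ax": 0, "ay": 0, "az": 0, "gripper": 1}, {"x": 0, "y": 30, "z": 0, "ax": 0, "ay": 0, "az": 0, "gripper": 1}])

```text
clock: 6.1
position: [0.5327, -0.1741, 0.0347]
ee_rot: [0.615, 0.77, 0.104, -0.134]
ft_force: [-0.8, -2.5, -0.6]
grip_width: 0.001
grasp_force: 0.0
```

Request:
apply_moves(rows=[{"x": 0, "y": 40, "z": 0, "ax": 0, "ay": 0, "az": 0, "gripper": 1}, {"x": 0, "y": 35, "z": 0, "ax": 0, "ay": 0, "az": 0, "gripper": 1}, {"x": 0, "y": 0, "z": 0, "ax": 0, "ay": 0, "az": 0, "gripper": 1}])

```text
clock: 6.35
position: [0.6138, -0.1419, 0.0361]
ee_rot: [0.608, 0.774, 0.109, -0.135]
ft_force: [0.0, 0.8, 0.5]
grip_width: 0.0
grasp_force: 0.0
```

```bash
python3 - <<'E'
from plan import *
plan((20,-80,24),20)
E
```

```text
t 6.35 TCP jig [  24.7 -107.9   36.1] tip jig [  24.7 -104.2   25.8] F jig [0.2 0.8 0.5] w 0.0 tilt err [0.2 0.  0.4]
rows 1
[22.2 -4.6  9.9] [0.17 0.04 0.38]
```

Request:
apply_moves(rows=[{"x": 12, "y": -4, "z": 5, "ax": 0, "ay": 0, "az": 0, "gripper": 1}, {"x": 8, "y": 0, "z": 4, "ax": 0, "ay": 0, "az": 0, "gripper": 1}, {"x": 3, "y": 0, "z": 1, "ax": 0, "ay": 0, "az": 0, "gripper": 1}, {"x": 2, "y": 0, "z": 0.5, "ax": 0, "ay": 0, "az": 0, "gripper": 1}, {"x": 0, "y": 0, "z": 0, "ax": 0, "ay": 0, "az": 0, "gripper": 1}])

```text
clock: 6.77
position: [0.5983, -0.1207, 0.0345]
ee_rot: [0.61, 0.773, 0.107, -0.135]
ft_force: [1.5, -0.3, 0.2]
grip_width: -0.003
grasp_force: 0.0
```

Request:
apply_moves(rows=[{"x": 1.5, "y": 0, "z": 0.5, "ax": 0, "ay": 0, "az": 0, "gripper": 1}, {"x": 0, "y": 0, "z": 0, "ax": 0, "ay": 0, "az": 0, "gripper": 1}])

```text
clock: 6.93
position: [0.598, -0.1197, 0.0344]
ee_rot: [0.611, 0.773, 0.107, -0.135]
ft_force: [-0.3, -0.4, -0.3]
grip_width: 0.0
grasp_force: 0.0
```

```bash
python3 - <<'E'
from plan import *
where()
E
```

```text
t 6.93 TCP jig [ 14.5 -82.7  34.4] tip jig [ 14.5 -78.9  24.1] F jig [-0.4 -0.3 -0.3] w 0.0 tilt err [-0.   0.2  0.1]
```

Request:
apply_moves(rows=[{"x": 2, "y": 0, "z": 0.5, "ax": 0, "ay": 0, "az": 0, "gripper": 1}, {"x": 1.5, "y": 0, "z": 0.5, "ax": 0, "ay": 0, "az": 0, "gripper": 1}, {"x": 0, "y": 0, "z": 0, "ax": 0, "ay": 0, "az": 0, "gripper": 1}])

```text
clock: 7.18
position: [0.5974, -0.1175, 0.0346]
ee_rot: [0.611, 0.773, 0.106, -0.134]
ft_force: [0.6, -3.8, 0.3]
grip_width: 0.006
grasp_force: 2.3
```

Request:
apply_moves(rows=[{"x": 2, "y": 0, "z": 1, "ax": 0, "ay": 0, "az": 0, "gripper": 1}, {"x": 0, "y": 0, "z": 0, "ax": 0, "ay": 0, "az": 0, "gripper": 1}])

```text
clock: 7.35
position: [0.5974, -0.1174, 0.0345]
ee_rot: [0.612, 0.773, 0.106, -0.133]
ft_force: [1.2, -9.7, 1.5]
grip_width: 0.003
grasp_force: 4.9
```

```bash
python3 - <<'E'
from plan import *
where()
E
```

```text
t 7.35 TCP jig [ 14.4 -80.2  34.5] tip jig [ 14.4 -76.6  24.2] F jig [-1.  -9.7  1.5] w 0.0 tilt err [ 0.1  0.5 -0.1]
```

Firm at 10 N. The block is seated, so I'll lift off and cross over to the clamp side of the lever.

Request:
apply_moves(rows=[{"x": -12, "y": 0, "z": -4, "ax": 0, "ay": 0, "az": 0, "gripper": 1}, {"x": -20, "y": 0, "z": -7, "ax": 0, "ay": 0, "az": 0, "gripper": 1}, {"x": 12, "y": 0, "z": -35, "ax": 0, "ay": 0, "az": 0, "gripper": 1}, {"x": 12, "y": 0, "z": -36, "ax": 0, "ay": 0, "az": 0, "gripper": 1}, {"x": 12, "y": 0, "z": -36, "ax": 0, "ay": 0, "az": 0, "gripper": 1}])

```text
clock: 7.77
position: [0.6046, -0.1494, 0.1474]
ee_rot: [0.61, 0.773, 0.107, -0.136]
ft_force: [0.4, -0.2, -0.3]
grip_width: 0.002
grasp_force: 0.0
```

Request:
apply_moves(rows=[{"x": 12, "y": 0, "z": -36, "ax": 0, "ay": 0, "az": 0, "gripper": 1}, {"x": 13, "y": 0, "z": -36, "ax": 0, "ay": 0, "az": 0, "gripper": 1}, {"x": 33, "y": 0, "z": 12, "ax": 0, "ay": 0, "az": 0, "gripper": 1}, {"x": 33, "y": 0, "z": 12, "ax": 0, "ay": 0, "az": 0, "gripper": 1}, {"x": 33, "y": 0, "z": 12, "ax": 0, "ay": 0, "az": 0, "gripper": 1}])

```text
clock: 8.18
position: [0.5808, -0.0466, 0.2232]
ee_rot: [0.611, 0.773, 0.107, -0.135]
ft_force: [0.3, 1.6, 0.4]
grip_width: 0.003
grasp_force: 0.0
```

Request:
apply_moves(rows=[{"x": 33, "y": 0, "z": 12, "ax": 0, "ay": 0, "az": 0, "gripper": 1}, {"x": 33, "y": 0, "z": 12, "ax": 0, "ay": 0, "az": 0, "gripper": 1}, {"x": 0, "y": 0, "z": 0, "ax": 0, "ay": 0, "az": 0, "gripper": 1}])

```text
clock: 8.43
position: [0.5626, 0.0292, 0.2236]
ee_rot: [0.606, 0.776, 0.107, -0.137]
ft_force: [0.6, 1.8, 0.9]
grip_width: 0.003
grasp_force: 0.0
```

```bash
python3 - <<'E'
from plan import *
plan((16,78,160),20)
shot('wrist','wrist4.png')
E
```

```text
t 8.43 TCP jig [ 14.3  70.4 223.6] tip jig [ 14.3  74.2 213.3] F jig [1.  1.6 0.9] w 0.0 tilt err [-0.2 -0.   0.6]
rows 2
[-7.3  0.8 25.7] [-0.09 -0.    0.32]
[-7.3  0.8 25.7] [-0.09 -0.    0.32]
```

View pics/wrist4.png

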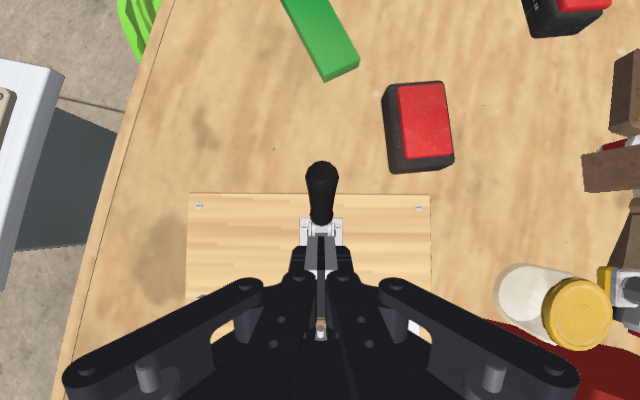

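The lever grip is in line with the fingers (column 320, rows 165–222), on its clamp side. The battery at (420,125) is well clear.

```bash
python3 - <<'E'
import numpy as np
h=np.array([77.5,61]);C=np.array([10.3,3.8]);prev=np.array([78,160.])
for i,f in enumerate([23,31,39,47,55,63,70,76,81,86,89]):
    a=np.radians(f);u=np.array([np.sin(a),np.cos(a)]);n=np.array([-np.cos(a),np.sin(a)])
    t=h+106*u+10*n-C if f<=70 else h+85*u+10*n+C
    d=t-prev; prev=t; print(f,t.round(0),'tool x,z',(d@[.94,.342]).round(1),(d@[.342,-.94]).round(1))
E
```

```text
23 [ 99. 159.] tool x,z 19.7 8.6
31 [113. 153.] tool x,z 11.1 9.9
39 [126. 146.] tool x,z 9.6 11.3
47 [138. 137.] tool x,z 8.0 12.5
55 [148. 126.] tool x,z 6.1 13.5
63 [157. 114.] tool x,z 4.2 14.3
70 [163. 103.] tool x,z 2.0 12.8
76 [168.  95.] tool x,z 1.5 8.8
81 [170.  88.] tool x,z -0.2 7.5
86 [172.  81.] tool x,z -0.9 7.4
89 [173.  76.] tool x,z -0.8 4.4
```

Request:
apply_moves(rows=[{"x": -7, "y": 1, "z": 26, "ax": 0, "ay": 0, "az": 0.4, "gripper": 1}, {"x": -7, "y": 1, "z": 26, "ax": 0, "ay": 0, "az": 0, "gripper": 1}, {"x": 0, "y": 0, "z": 0, "ax": 0, "ay": 0, "az": 0, "gripper": 1}])

```text
clock: 8.73
position: [0.5633, 0.0246, 0.1642]
ee_rot: [0.613, 0.77, 0.104, -0.138]
ft_force: [-0.8, -0.3, -0.9]
grip_width: -0.002
grasp_force: 0.0
```

```bash
python3 - <<'E'
from plan import *
where()
E
```

```text
t 8.73 TCP jig [ 13.9  65.8 164.2] tip jig [ 13.9  69.6 153.9] F jig [-0.9 -0.1 -0.9] w -0.0 tilt err [-0.4  0.  -0.5]
```

Request:
apply_moves(rows=[{"x": 15, "y": 1, "z": 3, "ax": 0, "ay": 0, "az": 0, "gripper": 1}, {"x": 12, "y": 0, "z": 3, "ax": 0, "ay": 0, "az": 0, "gripper": 1}, {"x": 6, "y": 0, "z": 5, "ax": 0, "ay": 0, "az": 0, "gripper": 1}, {"x": 6, "y": 0, "z": 5, "ax": 0, "ay": 0, "az": 0, "gripper": 1}, {"x": 5, "y": 0, "z": 6, "ax": 0, "ay": 0, "az": 0, "gripper": 1}])

```text
clock: 9.15
position: [0.5556, 0.0746, 0.164]
ee_rot: [0.613, 0.771, 0.107, -0.135]
ft_force: [-0.4, -0.3, 1.7]
grip_width: 0.003
grasp_force: 0.5
```

```bash
python3 - <<'E'
from plan import *
where()
E
```

```text
t 9.15 TCP jig [ 18.1 116.2 164. ] tip jig [ 18.1 119.9 153.6] F jig [-0.4 -0.2  1.7] w 0.0 tilt err [ 0.   0.2 -0.2]
```

Request:
apply_moves(rows=[{"x": 3, "y": -1, "z": 9, "ax": 0, "ay": 0, "az": 0, "gripper": 1}, {"x": 4, "y": -1, "z": 6, "ax": 0, "ay": 0, "az": 0, "gripper": 1}, {"x": 4, "y": 0, "z": 6, "ax": 0, "ay": 0, "az": 0, "gripper": 1}, {"x": 3, "y": 0, "z": 7, "ax": 0, "ay": 0, "az": 0, "gripper": 1}, {"x": 3, "y": 0, "z": 7, "ax": 0, "ay": 0, "az": 0, "gripper": 1}])

```text
clock: 9.57
position: [0.5467, 0.1007, 0.1352]
ee_rot: [0.613, 0.771, 0.106, -0.136]
ft_force: [0.0, -0.0, 0.7]
grip_width: 0.005
grasp_force: 0.3
```

```bash
python3 - <<'E'
from plan import *
where()
E
```

```text
t 9.57 TCP jig [ 15.4 143.7 135.2] tip jig [ 15.4 147.4 124.8] F jig [ 0.  -0.   0.7] w 0.0 tilt err [-0.1  0.1 -0.3]
```

Request:
apply_moves(rows=[{"x": 2, "y": 0, "z": 6, "ax": 0, "ay": 0, "az": 0, "gripper": 1}, {"x": 2, "y": 0, "z": 6, "ax": 0, "ay": 0, "az": 0, "gripper": 1}, {"x": 1, "y": 0, "z": 6, "ax": 0, "ay": 0, "az": 0, "gripper": 1}, {"x": 1, "y": 0, "z": 6, "ax": 0, "ay": 0, "az": 0, "gripper": 1}, {"x": 0, "y": 0, "z": 0, "ax": 0, "ay": 0, "az": 0, "gripper": 1}])

```text
clock: 9.98
position: [0.5434, 0.1143, 0.1144]
ee_rot: [0.613, 0.771, 0.106, -0.136]
ft_force: [-1.0, -0.9, 2.7]
grip_width: 0.001
grasp_force: 1.0
```

Request:
apply_moves(rows=[{"x": 1, "y": 0, "z": 4, "ax": 0, "ay": 0, "az": 0, "gripper": 1}, {"x": 1, "y": 0, "z": 4, "ax": 0, "ay": 0, "az": 0, "gripper": 1}, {"x": 0, "y": 0, "z": 4, "ax": 0, "ay": 0, "az": 0, "gripper": 1}, {"x": 0, "y": 0, "z": 4, "ax": 0, "ay": 0, "az": 0, "gripper": 1}, {"x": 0, "y": 0, "z": 0, "ax": 0, "ay": 0, "az": 0, "gripper": 1}])

```text
clock: 10.4
position: [0.5415, 0.1212, 0.1]
ee_rot: [0.613, 0.771, 0.106, -0.136]
ft_force: [-0.7, -0.0, -0.1]
grip_width: 0.006
grasp_force: 0.0
```

```bash
python3 - <<'E'
from plan import *
where()
E
```

```text
t 10.4 TCP jig [ 15.  164.8 100. ] tip jig [ 15.  168.5  89.6] F jig [-0.7  0.1 -0.1] w 0.01 tilt err [-0.1  0.1 -0.3]
```

Request:
apply_moves(rows=[{"x": 0, "y": 0, "z": 3, "ax": 0, "ay": 0, "az": 0, "gripper": 1}, {"x": 0, "y": 0, "z": 3, "ax": 0, "ay": 0, "az": 0, "gripper": 1}, {"x": 0, "y": 0, "z": 2, "ax": 0, "ay": 0, "az": 0, "gripper": 1}, {"x": 0, "y": 0, "z": 0, "ax": 0, "ay": 0, "az": 0, "gripper": 1}])

```text
clock: 10.73
position: [0.5413, 0.1236, 0.093]
ee_rot: [0.613, 0.771, 0.106, -0.136]
ft_force: [-0.1, -0.6, 1.0]
grip_width: -0.003
grasp_force: 0.1
```

Request:
apply_moves(rows=[{"x": 0, "y": 0, "z": 2, "ax": 0, "ay": 0, "az": 0, "gripper": 1}, {"x": 0, "y": 0, "z": 1, "ax": 0, "ay": 0, "az": 0, "gripper": 1}, {"x": 0, "y": 0, "z": 0, "ax": 0, "ay": 0, "az": 0, "gripper": 1}])

```text
clock: 10.98
position: [0.5417, 0.1239, 0.0918]
ee_rot: [0.613, 0.771, 0.106, -0.135]
ft_force: [-5.3, -5.2, 15.8]
grip_width: -0.001
grasp_force: 7.4
```

```bash
python3 - <<'E'
from plan import *
where()
E
```

```text
t 10.98 TCP jig [ 15.8 167.4  91.8] tip jig [ 15.8 171.1  81.4] F jig [-6.4 -3.8 15.8] w -0.0 tilt err [-0.   0.2 -0.3]
```

The lever now stands on its stop, stiff at the locked geometry. I'll retreat and look.

Request:
apply_moves(rows=[{"x": 0, "y": 0, "z": -10, "ax": 0, "ay": 0, "az": 0, "gripper": 1}, {"x": 8, "y": 0, "z": -36, "ax": 0, "ay": 0, "az": 0, "gripper": 1}, {"x": 12, "y": 0, "z": -36, "ax": 0, "ay": 0, "az": 0, "gripper": 1}, {"x": 12, "y": -20, "z": -34, "ax": 0, "ay": 0, "az": 0, "gripper": 1}, {"x": 12, "y": -25, "z": -30, "ax": 0, "ay": 0, "az": 0, "gripper": 1}])

```text
clock: 11.4
position: [0.5, 0.1067, 0.2453]
ee_rot: [0.613, 0.771, 0.107, -0.136]
ft_force: [-0.1, -1.2, 1.6]
grip_width: -0.001
grasp_force: 0.0
```

Request:
apply_moves(rows=[{"x": 10, "y": -38, "z": 0, "ax": 0, "ay": 0, "az": 0, "gripper": 1}, {"x": 10, "y": -38, "z": 0, "ax": 0, "ay": 0, "az": 0, "gripper": 1}, {"x": 10, "y": -38, "z": 0, "ax": 0, "ay": 0, "az": 0, "gripper": 1}, {"x": 0, "y": 0, "z": 0, "ax": 0, "ay": 0, "az": 0, "gripper": 1}])

```text
clock: 11.73
position: [0.3773, 0.1084, 0.2543]
ee_rot: [0.613, 0.772, 0.104, -0.133]
ft_force: [0.8, 0.3, 0.3]
grip_width: -0.004
grasp_force: 0.0
```

```bash
python3 - <<'E'
from plan import *
where()
c=shot('side','side5.png'); t=shot('top','top5.png')
a=c['color'][:,:,::-1][150:285,235:375]; b=t['color'][:,:,::-1][160:275,262:382]
cv2.imwrite('pics/v5.png',np.hstack([cv2.resize(a,(415,400),interpolation=cv2.INTER_CUBIC),cv2.resize(b,(383,400)[:2] if 0 else (383,400),interpolation=cv2.INTER_CUBIC)]))
# predicted seated block corners in side view (jig y bias +2.5)
P=[j2w((x,y,37)) for x,y in [(-55,-67.5),(105,-67.5),(-55,-17.5)]]
print(((proj(c,P)-[235,150])*[415/140,400/135]).round(0).tolist(), ((proj(t,P)-[262,160])*[383/120,400/115]).round(0).tolist())
E
```

```text
t 11.73 TCP jig [-147.7  190.2  254.3] tip jig [-147.7  193.9  243.9] F jig [0.8 0.2 0.3] w -0.0 tilt err [-0.   0.5 -0.2]
[[144.0, 298.0], [333.0, 277.0], [138.0, 255.0]] [[254.0, 238.0], [219.0, 73.0], [206.0, 250.0]]
```

View pics/v5.png

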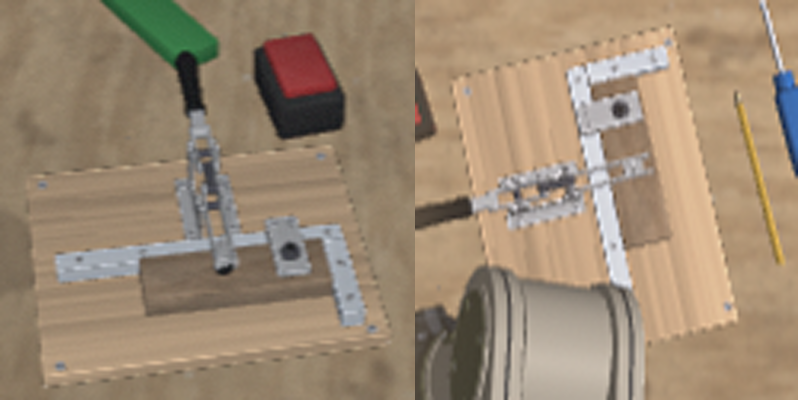

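The view shows the lever down level, from (188,60) to (200,120), and the foot on the block at (222,267). The block touches the fence, and its far end at (331,270) meets the stop. The pencil, screwdriver and battery are where they were. The job is ready to hand in.

```bash
python3 -c "
from workcell import *
print(hand_in())"
```

```text
the job is handed in; nothing more can be done
None
```

The job is handed in at about 12 s on the robot's clock: the block is pushed against the fence and the end stop, and the clamp lever is locked with the foot on the block. I confirmed this by contact force and a final camera look; the hand-in gave no verdict.

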